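Tip the packing block down into the corner jig

ROBOT

A 6-joint arm with a two-finger parallel gripper is mounted at the origin on a cart in front of the work surface, level with it; the furniture and walls round the work are solid. World frame = base frame: x ahead of the robot, y to its left, z up, the work surface at z = 0. Lengths are in mm, angles in rad, forces in N, time in s.
With the tool pointing down it reaches from about 275 to 750 mm from the base axis. Payload 10.2 kg.
Tool frame: the origin (TCP) lies on the front face of the gripper's body, between the roots of the fingers; the fingertips stand 73 mm ahead of it and the grasp point (between the pads) lies 54 mm ahead of it; z points along the fingers, y is the line along which they close (so a half turn about z gives the same grasp; the last joint's range is limited). The gripper opens to 85 mm and grips with 20 to 120 N. Pads are 22 mm wide; open, the fingers measure 114 mm over their backs; the gripper's body (76 mm by 85 mm) begins 54 mm behind the grasp point. The pads swing forward as they close: fully open they stand 13 mm farther back than shut.
Start: joints at [-1.352, 0.313, 1.498, -0, 1.331, -0.223], TCP at [224.462, -474.604, 303.894] pointing down, gripper open.
Joint ranges: [-2.94, 2.94], [-0.97, 2.17], [0.19, 2.56], [-1.23, 4.37], [0.02, 3.11], [-2.88, 2.88]. Speed limits (rad/s): [2.39, 2.39, 3.01, 3.14, 3.14, 3.14].

INTERFACE

Orientations are given as a unit quaternion [w, x, y, z].
In Python, from rig import * gives the robot as it stands.
- The arm moves only by the tool step_arm, never from a script. Its argument "plan" is a list of rows, each an object with "offset": the shift along the tool's x, y, z in cm, a list of three; "rot": the turn, a rotation vector about the tool's x, y, z in degrees, a list of three; "gripper": the finger opening in cm, from 0 to 8.54. In form: [{"offset": [x, y, z], "rot": [wx, wy, wz], "gripper": gripper}, ...]. A call has 1 to 12 rows; each row is the pose to reach, as a shift and turn from the pose commanded when the call began, along the tool's axes at that moment; what a row does not reach only later rows make up. A row lasts 1/10 s, in which the tool goes at most 50 mm and 8.59 degrees, less where a joint would pass 70% of its speed; a pose out of reach is approached as far as the arm can. A call with a gripper value outside its range is refused whole. The fingers move at their own pace and stop on an object; "squeeze" is the grip in N (left out, the last holds). Time passes only in rows, so rows that repeat a pose let the fingers close. It gives the time, the measured TCP pose, the force, the opening and the grip force at its end, in the units of the state.
- sense(): the state, without advancing time (a new reading comes with each control period).
- capture(name): name is "scene" or "top"; returns a dict with "color" (420x560x3 uint8, red, green, blue), "depth" (420x560 float32, mm along the optical axis (not along the pixel's ray), 0 where there is no reading), "vertical_fov" (degrees; the focal length in pixels is half the picture's height over the tangent of half this angle, whatever the lens; pixels are square), "cx", "cy" (the principal point, pixels), "k1" (the pictures are not rectified: a ray, as slopes to the right and down, at radius r is drawn at 1 + k1 r^2 times it, then the intrinsics apply), "rvec" (rotation vector, rad) and "tvec" (3), from world to camera coordinates, as OpenCV has them. Camera axes: x right, y down, z forward; pixel columns grow to the right and rows downward; lengths in mm; the calibration is good to about 2 mm. A picture is of the moment at which its call begins.
- finish_job(): hands the job in; it is judged then, once.
The state is a dict: "time_s": time; "joints": joint angles; "dq": joint speeds; "tau": joint torques, N m; "eef_pos": TCP position; "ee_rot": TCP orientation; "force": force on the tool from outside, world axes, zero at the start; "wrist_torque": the same for the moment, N m; "grip_width": opening from 0.0 (shut) to 1.0 (fully open); "grip_force": force on a finger pad.
Only numpy, scipy, OpenCV 4.12 (cv2) and the standard library are available. Lean on these libraries where they do the work, as an engineer would, in place of code of your own. Each camera call takes 0.05 s, during which the arm holds its last target. There are 200 camera calls.

TASK

The wooden packing block is standing on end on the corner jig board. By pushing only, without lifting or carrying it, tip it over so that it lies flat on a broad face, and push it snugly into the corner of the jig: one long side flush against the far stop strip and one end touching the left stop strip. Leave the V-block, the oil bottle and the tape measure where they stand.

Things in the scene. Friction and masses are not known exactly. Their poses are not given: they have to be found in the camera images.
- jig_board: Fixed corner jig: plywood board 220 x 360 x 18 mm with an aluminium stop strip along its far edge and one along its left edge, 25 mm wide, 22 mm high above the plywood. Origin: centre of its underside; x away from the robot (within 0.12 rad), y left, z up. Far stop: inner face at x = +85 mm, over the whole length. Left stop: inner face at y = +155 mm, from x = -70 to +75 mm. Plywood top: z = 18 mm.
- stop_corner (a point): The inner corner of the jig: where the inner faces of the far stop and the left stop meet, at the height of the plywood top. Axes as the jig board's. The near and right sides have no stop.
- block_center (a point): Centre of the loose beech packing block, 65 (own x, width) x 110 (own y, length) x 38 mm (own z, thickness); the broad 65 x 110 faces look to own +z and -z. It starts standing on end, own y up, centre 55 mm above the plywood, broad faces looking left and right along the jig's y within 0.3 rad. Lying on a broad face, its centre is 19 mm above the plywood.
- v_block: Loose steel V-block, 45 x 40 x 30 mm, standing on the near right part of the jig board; a bystander. Origin at the centre of its underside.
- oil_bottle: Yellow oil bottle with red cap, 57 mm across and 165 mm high, standing on the bench to the right of the jig; a bystander. Origin at the centre of its underside.
- tape_measure: Yellow and black tape measure, 34 x 72 x 63 mm, standing on the bench to the right of the jig; a bystander. Origin at the centre of its underside.
- packing_block: The same packing block, 0.11 to 0.23 kg; origin at the centre of the broad face on its own -z side, same axes. Pushed sideways near the top of a broad face it tips about its lower edge without sliding and falls by itself once it leans more than about 20 degrees. Lying flat it slides when pushed.
Things that resemble listed ones, but are neither listed nor needed, are in the scene too. What is shaped like the packing_block but blue is not meant.

How it is judged:
By the outcome, as a careful person would: the job done as asked, in the order asked, and still so for the second after the job is handed in, with the robot touching nothing.
It also fails if it takes over 48 s, if anything falls off the work surface, if the arm or the gripper's body presses on something with over 40 N, if the wrist force passes 120 N, or if a joint passes its speed limit or range.

## Working session

There is one attempt and no reset: what is moved stays moved. The work goes in short steps, Python scripts to look and compute and a tool call to move; the robot and the scene stay as the last step left them, time stands still between calls to the robot, and variables do not carry over. Pictures are saved under pics/ and viewed, at most 10 in all, crops included, and the job is handed in when it is done.

Besides the shell and the picture viewer there is one more tool, called after ">>>" by a JSON object that holds its "api" and its "payload", one argument or row to a line. step_arm: Moves the arm, as the interface text tells. Its arguments: {"type":"object","properties":{"plan":{"type":"array"},"squeeze":{"type":"number"}},"required":["plan"]}

```bash
mkdir -p pics
cat > h.py <<'E'
from rig import *
import numpy as np, cv2
from scipy.spatial.transform import Rotation as R
def cloud(c):
    h,w=c["depth"].shape; f=h/2/np.tan(np.radians(c["vertical_fov"])/2)
    K=np.array([[f,0,c["cx"]],[0,f,c["cy"]],[0,0,1]])
    u,v=np.meshgrid(np.arange(w),np.arange(h))
    p=np.stack([u,v],-1).reshape(-1,1,2).astype(float)
    n=cv2.undistortPoints(p,K,np.array([c["k1"],0,0,0.])).reshape(h,w,2)
    d=c["depth"].astype(float)
    P=np.dstack([n*d[...,None],d])
    Rm=cv2.Rodrigues(np.array(c["rvec"],float))[0]
    W=(P-np.array(c["tvec"]).reshape(3))@Rm
    W[d==0]=np.nan
    return W
def save(c,n): cv2.imwrite(f"pics/{n}.png",c["color"][...,::-1])
E
python3 - <<'E'
from h import *
for n in ("scene","top"):
    c=capture(n); save(c,n+"0"); np.save(n+"0.npy",cloud(c)); print({k:c[k] for k in c if k not in("color","depth")})
s=sense(); print(s)
E
```

```text
{'vertical_fov': 43.734868058928775, 'cx': 281.83193312915296, 'cy': 208.62464422018, 'k1': -0.04492030732101012, 'rvec': array([ 0.84882956, -2.56982387,  1.06468476]), 'tvec': array([ 526.24602426,  318.9867712 , 1052.2064927 ])}
{'vertical_fov': 50.44671286493112, 'cx': 274.284822453751, 'cy': 214.0512604392495, 'k1': -0.07927403627491111, 'rvec': array([ 2.15599669, -2.18683643,  0.09217718]), 'tvec': array([  -4.15241031,  632.29658487, 1032.90230252])}
{'time_s': 0.1, 'joints': array([-1.35239991e+00,  3.13401745e-01,  1.49834458e+00,  9.73440474e-06,
        1.33102950e+00, -2.23374533e-01]), 'dq': array([-0.00316498, -0.00049047, -0.00124946, -0.0004865 , -0.00012024,
       -0.0005139 ]), 'tau': array([ 2.41212161e-03, -4.12896216e+01, -2.60144538e+01, -1.25215879e-04,
        3.06633789e-03, -1.06261248e-05]), 'eef_pos': array([ 224.42918877, -474.4498705 ,  303.39454478]), 'ee_rot': array([-5.91569471e-04,  9.75703913e-01,  2.19092502e-01,  6.19975143e-06]), 'force': array([ 0.67867547,  0.53733673, -0.21190068]), 'wrist_torque': array([0.0366026 , 0.06494946, 0.00012015]), 'grip_force': 0.0, 'grip_width': 0.9984444119598196}
```

View pics/scene0.png

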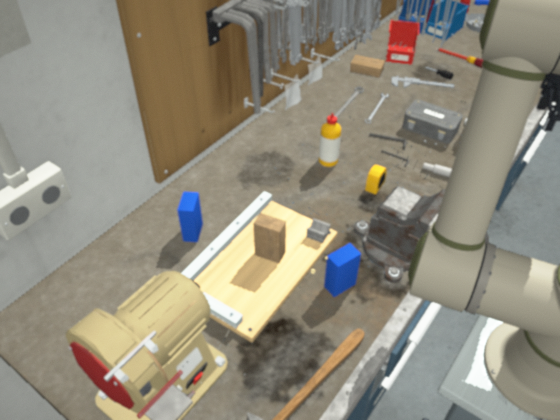

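View pics/top0.png

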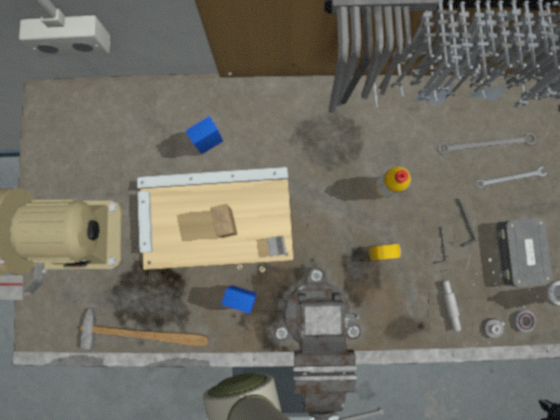

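The top view shows the wooden block at about (222,220), the far stop along row 178, the left stop at column 145 and the V-block at (272,245). There are blue decoys at (204,135) and (238,298), and the vise at (320,320). Next I'll measure these.

Run:
```python
from h import *
W=np.load("top0.npy"); S=np.load("scene0.npy")
def rect(m,n,W=W):
    p=W[m][:,:2].astype(np.float32); print(n,len(p),cv2.minAreaRect(p) if len(p)>3 else'', W[m].mean(0).round(1))
box=np.zeros(W.shape[:2],bool); box[160:275,130:300]=1
z=W[...,2]
rect(box&(z>115)&(z<140),"blocktop")
b=box.copy(); b[:,:]=0; b[230:262,255:292]=1
rect(b&(z>30)&(z<60),"vblock")
far=box.copy(); far[195:]=0
rect(far&(z>33)&(z<50),"far")
l=box.copy(); l[:,160:]=0;l[:192]=0
rect(l&(z>33)&(z<50),"left")
ply=box&(z>10)&(z<25); rect(ply,"ply")
sb=np.zeros(S.shape[:2],bool); sb[205:270,245:300]=1
zs=S[...,2]; rect(sb&(zs>118)&(zs<140),"blocktop scene",S)
mm=sb&(zs>60)&(zs<140); rect(mm,"block scene",S)
# far stop line fit, camera-independent
for n,m in(("far",far&(z>33)&(z<50)),("left",l&(z>33)&(z<50))):
    p=W[m][:,:2].astype(np.float32); print(n,cv2.fitLine(p,cv2.DIST_L2,0,.01,.01).ravel())
```

```text
blocktop 543 ((612.0635986328125, 101.04866027832031), (65.29035949707031, 38.314857482910156), 12.902597427368164) [611.6 100.3 127. ]
vblock 331 ((555.6143188476562, -17.58057403564453), (44.83145523071289, 39.766849517822266), 9.329792976379395) [555.6 -17.5  42.6]
far 1638 ((712.5596923828125, 134.27487182617188), (43.70445251464844, 359.54345703125), 2.670243263244629) [719.9 136.5  39.2]
left 671 ((618.3585815429688, 297.025146484375), (142.46630859375, 27.986722946166992), 3.0278944969177246) [618.  295.8  39.4]
ply 10351 ((611.9761962890625, 129.21847534179688), (196.13670349121094, 360.1692199707031), 2.7553350925445557) [612.9 124.4  17.5]
blocktop scene 433 ((612.3045654296875, 104.77154541015625), (64.42515563964844, 42.23970031738281), 11.220492362976074) [611.  106.8 125.5]
block scene 984 ((613.111572265625, 105.22245788574219), (66.44711303710938, 42.66645812988281), 11.42846393585205) [607.1 112.6 105.6]
far [ 5.6702420e-02 -9.9839115e-01  7.1994611e+02  1.3647922e+02]
left [9.9852431e-01 5.4307092e-02 6.1796545e+02 2.9583878e+02]
```

```bash
cat >> h.py <<'E'
def go(x,y,z,ang):
    """offset (cm) and rot (deg) to a tool-down pose with tool y at world angle ang (deg, mod 180)"""
    s=sense(); q=s["ee_rot"]; Q=R.from_quat([q[1],q[2],q[3],q[0]])
    best=None
    for k in(0,180):
        a=np.radians(ang+k); ty=np.array([np.cos(a),np.sin(a),0]); tz=np.array([0,0,-1.]); 
        T=R.from_matrix(np.column_stack([np.cross(ty,tz),ty,tz])); r=(Q.inv()*T).as_rotvec(degrees=True)
        if best is None or np.linalg.norm(r)<np.linalg.norm(best): best=r
    print("offset",(Q.inv().apply(np.array([x,y,z])-s["eef_pos"])/10).round(2),"rot",best.round(1))
O=np.array([622.6,129.4]); J=np.radians(3.0); C,Sn=np.cos(J),np.sin(J)
def j2w(x,y): return O+np.array([C*x-Sn*y,Sn*x+C*y])
def w2j(x,y): d=np.array([x,y])-O; return np.array([C*d[0]+Sn*d[1],-Sn*d[0]+C*d[1]])
E
python3 -c "
from h import *
go(622.4,53.6,303,12)"
```

```text
offset [ 58.55 -30.72   0.09] rot [ -0.   -0.1 -76.7]
```

>>> {"api": "step_arm", "payload": {
  "plan": [
    {"offset": [58.5,-30.7,0],"rot": [0,0,-76.7],"gripper": 2},
    {"offset": [58.5,-30.7,0],"rot": [0,0,-76.7],"gripper": 2},
    {"offset": [58.5,-30.7,0],"rot": [0,0,-76.7],"gripper": 2},
    {"offset": [58.5,-30.7,0],"rot": [0,0,-76.7],"gripper": 2},
    {"offset": [58.5,-30.7,0],"rot": [0,0,-76.7],"gripper": 2},
    {"offset": [58.5,-30.7,0],"rot": [0,0,-76.7],"gripper": 2},
    {"offset": [58.5,-30.7,0],"rot": [0,0,-76.7],"gripper": 2},
    {"offset": [58.5,-30.7,0],"rot": [0,0,-76.7],"gripper": 2},
    {"offset": [58.5,-30.7,0],"rot": [0,0,-76.7],"gripper": 2},
    {"offset": [58.5,-30.7,0],"rot": [0,0,-76.7],"gripper": 2},
    {"offset": [58.5,-30.7,0],"rot": [0,0,-76.7],"gripper": 2},
    {"offset": [58.5,-30.7,0],"rot": [0,0,-76.7],"gripper": 2}
  ]
}}

```text
time_s: 1.3
eef_pos: [586.4, 6.6, 303.6]
ee_rot: [-0.0, 0.629, 0.777, -0.0]
force: [-0.1, -1.2, -0.1]
grip_width: 0.231
grip_force: 0.0
```

```bash
python3 -c "
from h import *
go(622.4,53.6,303,12);go(622.4,53.6,180,12); print(sense()['eef_pos'])"
```

```text
offset [3.85 4.5  0.06] rot [-0. -0.  0.]
offset [ 3.84  4.51 12.36] rot [-0. -0.  0.]
[586.3723702    6.61022374 303.60063291]
```

>>> {"api": "step_arm", "payload": {
  "plan": [
    {"offset": [3.8,4.5,0],"rot": [0,0,0],"gripper": 2},
    {"offset": [3.8,4.5,0],"rot": [0,0,0],"gripper": 2},
    {"offset": [3.8,4.5,4],"rot": [0,0,0],"gripper": 2},
    {"offset": [3.8,4.5,8],"rot": [0,0,0],"gripper": 2},
    {"offset": [3.8,4.5,11],"rot": [0,0,0],"gripper": 2},
    {"offset": [3.8,4.5,12.5],"rot": [0,0,0],"gripper": 2},
    {"offset": [3.8,4.5,12.5],"rot": [0,0,0],"gripper": 2}
  ]
}}

```text
time_s: 2.0
eef_pos: [620.5, 50.6, 176.4]
ee_rot: [-0.002, 0.629, 0.777, -0.001]
force: [-0.2, 0.5, -0.0]
grip_width: 0.228
grip_force: 0.0
```

```bash
python3 -c "
from h import *
print(sense()['eef_pos']); c=capture('scene'); cv2.imwrite('pics/s1.png',cv2.resize(c['color'][130:330,180:380,::-1],None,fx=3,fy=3))"
```

```text
[620.52151935  50.64004762 176.39896106]
```

View pics/s1.png

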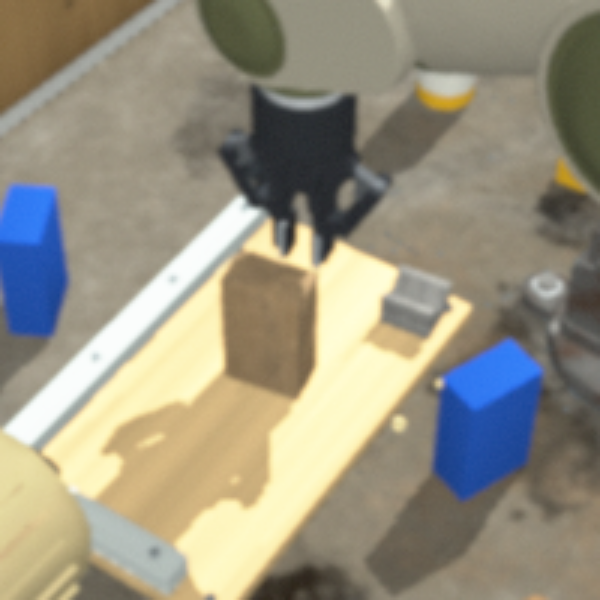

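The crop shows the fingers at about (300,240), behind the block's right broad face. The block is still upright and untouched, so I'll push it left.

>>> {"api": "step_arm", "payload": {
  "plan": [
    {"offset": [1,0,0],"rot": [0,0,0],"gripper": 2},
    {"offset": [2,0,0],"rot": [0,0,0],"gripper": 2},
    {"offset": [2.6,0,0],"rot": [0,0,0],"gripper": 2},
    {"offset": [3.1,0,0],"rot": [0,0,0],"gripper": 2},
    {"offset": [3.6,0,0],"rot": [0,0,0],"gripper": 2},
    {"offset": [4.1,0,0],"rot": [0,0,0],"gripper": 2},
    {"offset": [4.6,0,0],"rot": [0,0,0],"gripper": 2},
    {"offset": [5.1,0,0],"rot": [0,0,0],"gripper": 2},
    {"offset": [5.6,0,0],"rot": [0,0,0],"gripper": 2},
    {"offset": [6.1,0,0],"rot": [0,0,0],"gripper": 2},
    {"offset": [6.6,0,0],"rot": [0,0,0],"gripper": 2},
    {"offset": [7,0,0],"rot": [0,0,0],"gripper": 2}
  ]
}}

```text
time_s: 3.25
eef_pos: [607.0, 120.1, 178.9]
ee_rot: [-0.0, 0.629, 0.777, 0.0]
force: [0.4, 0.5, -0.3]
grip_width: 0.236
grip_force: 0.0
```

```bash
python3 -c "
from h import *
print(sense()['eef_pos']); c=capture('scene'); cv2.imwrite('pics/s2.png',cv2.resize(c['color'][130:330,180:380,::-1],None,fx=3,fy=3))"
```

```text
[606.95705666 120.06917215 178.89383965]
```

View pics/s2.png

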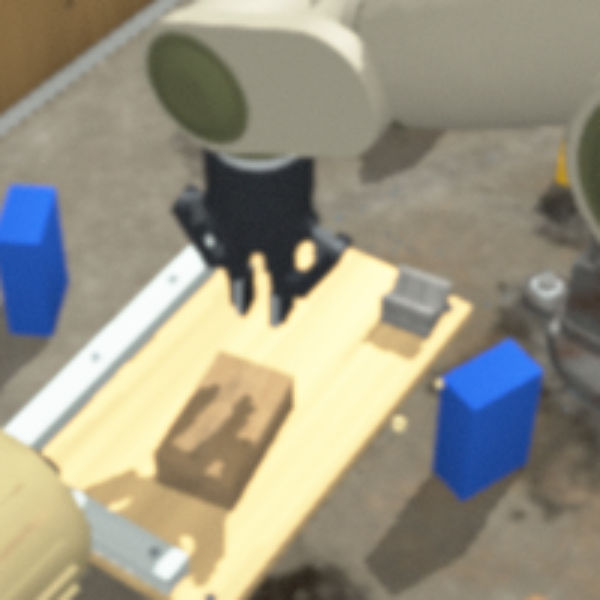

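The block now lies flat, its top face running from about (180,460) to (290,370) in the crop, and the gripper is clear above it. I'll measure its pose.

```bash
cat >> h.py <<'E'
def blk(n):
    c=capture(n); W=cloud(c); z=W[...,2]; m=(z>48)&(z<64)&(abs(W[...,0]-630)<120)&(W[...,1]>20)&(W[...,1]<300)
    k,l,st,ce=cv2.connectedComponentsWithStats(m.astype(np.uint8)); i=1+st[1:,4].argmax()
    p=W[l==i]; r=cv2.minAreaRect(p[:,:2].astype(np.float32)); print(n,len(p),r,"z",np.median(p[:,2]),"jig",w2j(*r[0]).round(1)); print("corners jig",[w2j(*q).round(1).tolist() for q in cv2.boxPoints(r)])
    return c
E
python3 -c "
from h import *
blk('scene');blk('top')"
```

```text
scene 1208 ((596.58056640625, 181.23143005371094), (66.4030532836914, 113.43036651611328), 12.354047775268555) z 54.10950161288328 jig [-23.3  53.1]
corners jig [[-65.2, 103.7], [-46.8, -8.2], [18.7, 2.6], [0.3, 114.5]]
top 217 ((565.7720947265625, 187.55105590820312), (21.050485610961914, 80.07369995117188), 1.7822232246398926) z 55.54818228658256 jig [-53.7  61. ]
corners jig [[-63.4, 101.3], [-65.1, 21.2], [-44.0, 20.8], [-42.3, 100.8]]
```

```bash
python3 -c "
from h import *
W=np.load('top0.npy');m=np.zeros(W.shape[:2],bool);m[280:320,215:262]=1;m&=W[...,2]>60
p=W[m];print(cv2.boxPoints(cv2.minAreaRect(p[:,:2].astype(np.float32))),p[:,2].max())
a=j2w(-90,52);print(a,sense()['joints'][5]);go(*a,179,93);go(*a,98,93)"
```

```text
[[409.64325   43.946014]
 [446.47913   31.270508]
 [467.72766   93.02022 ]
 [430.89178  105.695724]] 114.45020521479748
[530.00187215 176.61849975] -0.2041996100888454
offset [ 7.16 -6.35 -0.01] rot [ -0.  -0. -81.]
offset [ 7.16 -6.35  8.09] rot [ -0.  -0. -81.]
```

>>> {"api": "step_arm", "payload": {
  "plan": [
    {"offset": [7.2,-6.4,-1],"rot": [0,0,-81],"gripper": 5},
    {"offset": [7.2,-6.4,-1],"rot": [0,0,-81],"gripper": 5},
    {"offset": [7.2,-6.4,-1],"rot": [0,0,-81],"gripper": 5},
    {"offset": [7.2,-6.4,-1],"rot": [0,0,-81],"gripper": 5},
    {"offset": [7.2,-6.4,-1],"rot": [0,0,-81],"gripper": 5},
    {"offset": [7.2,-6.4,-1],"rot": [0,0,-81],"gripper": 5},
    {"offset": [7.2,-6.4,-1],"rot": [0,0,-81],"gripper": 5},
    {"offset": [7.2,-6.4,-1],"rot": [0,0,-81],"gripper": 5},
    {"offset": [7.2,-6.4,-1],"rot": [0,0,-81],"gripper": 5},
    {"offset": [7.2,-6.4,-1],"rot": [0,0,-81],"gripper": 5},
    {"offset": [7.2,-6.4,-1],"rot": [0,0,-81],"gripper": 5}
  ]
}}

```text
time_s: 4.5
eef_pos: [529.6, 176.5, 189.0]
ee_rot: [0.0, -0.026, 1.0, -0.0]
force: [0.4, -0.1, 0.9]
grip_width: 0.585
grip_force: 0.0
```

```bash
python3 -c "
from h import *
a=j2w(-92,52);go(*a,97,93);print(sense()['eef_pos']);cc=blk('top');save(cc,'t3')"
```

```text
offset [0.16 0.01 9.2 ] rot [-0.  0.  0.]
[529.58167995 176.49519652 188.95492803]
top 905 ((595.065673828125, 177.86776733398438), (65.21241760253906, 111.65139770507812), 12.484570503234863) z 55.42894668605284 jig [-25.   49.8]
corners jig [[-66.3, 99.5], [-47.9, -10.6], [16.4, 0.2], [-2.0, 110.3]]
```

View pics/t3.png

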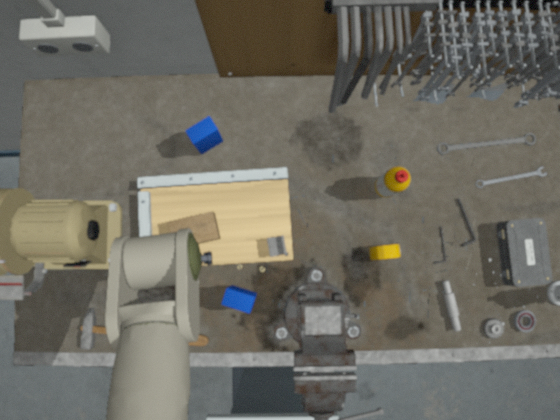

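The block lies at (190,230) px, and the fingers are on its near side, hidden under the wrist at about (155,255). I'll descend and push toward the far stop.

>>> {"api": "step_arm", "payload": {
  "plan": [
    {"offset": [0.3,0,4],"rot": [0,0,0],"gripper": 5},
    {"offset": [0.3,0,7.5],"rot": [0,0,0],"gripper": 5},
    {"offset": [0.3,0,9.2],"rot": [0,0,0],"gripper": 5},
    {"offset": [0.3,0,9.2],"rot": [0,0,0],"gripper": 5},
    {"offset": [-0.7,0,9.2],"rot": [0,0,0],"gripper": 5},
    {"offset": [-1.7,0,9.2],"rot": [0,0,0],"gripper": 5},
    {"offset": [-2.5,0,9.2],"rot": [0,0,0],"gripper": 5},
    {"offset": [-3.3,0,9.2],"rot": [0,0,0],"gripper": 5},
    {"offset": [-4.1,0,9.2],"rot": [0,0,0],"gripper": 5},
    {"offset": [-4.9,0,9.2],"rot": [0,0,0],"gripper": 5},
    {"offset": [-5.7,0,9.2],"rot": [0,0,0],"gripper": 5}
  ]
}}

```text
time_s: 5.65
eef_pos: [587.0, 179.7, 97.0]
ee_rot: [-0.0, -0.026, 1.0, -0.0]
force: [-2.3, -0.2, 1.5]
grip_width: 0.585
grip_force: 1.0
```

```bash
python3 -c "
from h import *
s=sense();print(w2j(*s['eef_pos'][:2]),s['force']);blk('top');blk('scene')"
```

```text
[-32.9322335   52.10168723] [-2.28443069 -0.16529199  1.54504206]
top 335 ((630.1886596679688, 138.55014038085938), (65.19206237792969, 39.17784118652344), 6.634406089782715) z 55.43549609115722 jig [8.1 8.7]
corners jig [[-25.7, 26.2], [-23.2, -12.9], [41.8, -8.7], [39.3, 30.4]]
scene 407 ((630.2786254882812, 193.07530212402344), (67.1626205444336, 85.79239654541016), 2.50366473197937) z 54.102954632261444 jig [11.  63.2]
corners jig [[-22.2, 106.4], [-23.0, 20.6], [44.2, 20.0], [45.0, 105.8]]
```

>>> {"api": "step_arm", "payload": {
  "plan": [
    {"offset": [-0.8,0,0],"rot": [0,0,0],"gripper": 5},
    {"offset": [-1.6,0,0],"rot": [0,0,0],"gripper": 5},
    {"offset": [-2.4,0,0],"rot": [0,0,0],"gripper": 5},
    {"offset": [-3.1,0,0],"rot": [0,0,0],"gripper": 5},
    {"offset": [-3.6,0,0],"rot": [0,0,0],"gripper": 5},
    {"offset": [-3.9,0,0],"rot": [0,0,0],"gripper": 5},
    {"offset": [-4.1,0,0],"rot": [0,0,0],"gripper": 5}
  ]
}}

```text
time_s: 6.45
eef_pos: [627.5, 181.8, 96.8]
ee_rot: [-0.0, -0.026, 1.0, -0.0]
force: [-1.4, -0.3, 0.1]
grip_width: 0.585
grip_force: 0.6
```

>>> {"api": "step_arm", "payload": {
  "plan": [
    {"offset": [-0.1,0,0],"rot": [0,0,0],"gripper": 5},
    {"offset": [-0.2,0,0],"rot": [0,0,0],"gripper": 5}
  ]
}}

```text
time_s: 6.65
eef_pos: [629.3, 182.0, 96.9]
ee_rot: [-0.0, -0.026, 1.0, -0.0]
force: [-1.1, -0.6, -0.8]
grip_width: 0.583
grip_force: 0.5
```

```bash
python3 -c "
from h import *
s=sense();print(w2j(*s['eef_pos'][:2]),s['force']);blk('top');blk('scene')"
```

```text
[ 9.44354244 52.1559759 ] [-1.13622765 -0.60265756 -0.83780871]
top 295 ((672.8773193359375, 139.72299194335938), (64.33946990966797, 36.59260940551758), 3.126250982284546) z 54.974265343397974 jig [50.7  7.7]
corners jig [[18.5, 25.9], [18.6, -10.7], [83.0, -10.5], [82.9, 26.0]]
scene 350 ((687.2926025390625, 210.43873596191406), (52.639686584472656, 100.72008514404297), 41.993839263916016) z 54.211875286212575 jig [68.8 77.5]
corners jig [[16.7, 100.1], [80.1, 21.8], [121.0, 55.0], [57.6, 133.2]]
```

>>> {"api": "step_arm", "payload": {
  "plan": [
    {"offset": [-0.1,0,0],"rot": [0,0,0],"gripper": 5},
    {"offset": [-0.15,0,0],"rot": [0,0,0],"gripper": 5}
  ]
}}

```text
time_s: 6.95
eef_pos: [630.9, 182.1, 96.9]
ee_rot: [-0.0, -0.026, 1.0, 0.0]
force: [-2.3, -0.3, 0.6]
grip_width: 0.588
grip_force: 0.6
```

>>> {"api": "step_arm", "payload": {
  "plan": [
    {"offset": [-0.1,0,0],"rot": [0,0,0],"gripper": 5},
    {"offset": [-0.1,0,0],"rot": [0,0,0],"gripper": 5}
  ]
}}

```text
time_s: 7.15
eef_pos: [632.0, 182.1, 96.9]
ee_rot: [0.0, -0.026, 1.0, 0.0]
force: [0.0, 0.9, -0.6]
grip_width: 0.586
grip_force: 0.2
```

>>> {"api": "step_arm", "payload": {
  "plan": [
    {"offset": [-0.1,0,0],"rot": [0,0,0],"gripper": 5},
    {"offset": [-0.1,0,0],"rot": [0,0,0],"gripper": 5}
  ]
}}

```text
time_s: 7.35
eef_pos: [632.5, 182.2, 96.9]
ee_rot: [-0.001, -0.026, 1.0, -0.0]
force: [-5.4, 0.1, 2.9]
grip_width: 0.584
grip_force: 2.4
```

>>> {"api": "step_arm", "payload": {
  "plan": [
    {"offset": [-0.1,0,0],"rot": [0,0,0],"gripper": 5},
    {"offset": [-0.1,0,0],"rot": [0,0,0],"gripper": 5}
  ]
}}

```text
time_s: 7.55
eef_pos: [632.7, 182.3, 96.9]
ee_rot: [-0.002, -0.026, 1.0, -0.0]
force: [-11.2, -0.1, 6.6]
grip_width: 0.584
grip_force: 5.6
```

The block is pressed against the far stop at about 11 N. I'll retreat and lift.

>>> {"api": "step_arm", "payload": {
  "plan": [
    {"offset": [0.5,0,0],"rot": [0,0,0],"gripper": 5},
    {"offset": [2.5,0,0],"rot": [0,0,0],"gripper": 5},
    {"offset": [2.5,0,-4],"rot": [0,0,0],"gripper": 5},
    {"offset": [2.5,0,-8],"rot": [0,0,0],"gripper": 5},
    {"offset": [2.5,0,-8],"rot": [0,0,0],"gripper": 5}
  ]
}}

```text
time_s: 8.05
eef_pos: [610.9, 181.1, 183.0]
ee_rot: [0.006, -0.026, 1.0, 0.0]
force: [0.7, -0.2, 1.5]
grip_width: 0.586
grip_force: 0.0
```

```bash
python3 -c "
from h import *
blk('top');go(*j2w(49,-38),177,3);print(sense()['joints'][5])"
```

```text
top 591 ((675.3250732421875, 152.109619140625), (65.9046630859375, 61.02436065673828), 3.1914141178131104) z 55.090405563391855 jig [53.8 19.9]
corners jig [[20.8, 50.3], [21.0, -10.7], [86.9, -10.5], [86.7, 50.5]]
offset [-5.89 -9.02  0.32] rot [ -0.3   0.3 -90. ]
-1.5188418929703265
```

>>> {"api": "step_arm", "payload": {
  "plan": [
    {"offset": [-5.9,-9.0,0],"rot": [0,0,90],"gripper": 2},
    {"offset": [-5.9,-9.0,0],"rot": [0,0,90],"gripper": 2},
    {"offset": [-5.9,-9.0,0],"rot": [0,0,90],"gripper": 2},
    {"offset": [-5.9,-9.0,0],"rot": [0,0,90],"gripper": 2},
    {"offset": [-5.9,-9.0,0],"rot": [0,0,90],"gripper": 2},
    {"offset": [-5.9,-9.0,0],"rot": [0,0,90],"gripper": 2},
    {"offset": [-5.9,-9.0,0],"rot": [0,0,90],"gripper": 2},
    {"offset": [-5.9,-9.0,0],"rot": [0,0,90],"gripper": 2},
    {"offset": [-5.9,-9.0,0],"rot": [0,0,90],"gripper": 2},
    {"offset": [-5.9,-9.0,0],"rot": [0,0,90],"gripper": 2},
    {"offset": [-5.9,-9.0,0],"rot": [0,0,90],"gripper": 2},
    {"offset": [-5.9,-9.0,0],"rot": [0,0,90],"gripper": 2}
  ]
}}

```text
time_s: 9.3
eef_pos: [672.3, 94.0, 175.5]
ee_rot: [-0.0, 0.688, 0.725, -0.0]
force: [-0.1, -0.2, -0.2]
grip_width: 0.238
grip_force: 0.0
```

```bash
python3 -c "
from h import *
s=sense();print(s['eef_pos'],w2j(*s['eef_pos'][:2]));go(*j2w(49,-38),99,3);blk('scene')"
```

```text
[672.29465716  94.03564779 175.53185136] [ 47.77572517 -37.916704  ]
offset [-0.01  0.13  7.65] rot [-0.1 -0.  -0. ]
scene 1120 ((674.9209594726562, 180.266357421875), (67.46839904785156, 113.38430786132812), 2.293278217315674) z 54.03565158200321 jig [54.9 48.1]
corners jig [[21.9, 105.2], [20.5, -8.2], [87.9, -9.0], [89.3, 104.3]]
```

>>> {"api": "step_arm", "payload": {
  "plan": [
    {"offset": [0,0,4],"rot": [0,0,0],"gripper": 2},
    {"offset": [0,0,7.5],"rot": [0,0,0],"gripper": 2},
    {"offset": [0,0,7.6],"rot": [0,0,0],"gripper": 2},
    {"offset": [1,0,7.6],"rot": [0,0,0],"gripper": 2},
    {"offset": [1.7,0,7.6],"rot": [0,0,0],"gripper": 2},
    {"offset": [2.5,0,7.6],"rot": [0,0,0],"gripper": 2},
    {"offset": [3.3,0,7.6],"rot": [0,0,0],"gripper": 2},
    {"offset": [4.1,0,7.6],"rot": [0,0,0],"gripper": 2},
    {"offset": [4.9,0,7.6],"rot": [0,0,0],"gripper": 2},
    {"offset": [5.7,0,7.6],"rot": [0,0,0],"gripper": 2},
    {"offset": [6.3,0,7.6],"rot": [0,0,0],"gripper": 2},
    {"offset": [6.7,0,7.6],"rot": [0,0,0],"gripper": 2}
  ]
}}

```text
time_s: 10.55
eef_pos: [668.9, 161.7, 100.9]
ee_rot: [-0.0, 0.688, 0.726, -0.0]
force: [0.4, -2.2, 1.5]
grip_width: 0.233
grip_force: 1.1
```

```bash
python3 -c "
from h import *
s=sense();print(s['eef_pos'],w2j(*s['eef_pos'][:2]));blk('scene');save(blk('top'),'t5')"
```

```text
[668.93356699 161.65986424 100.87415367] [47.95841929 29.79074168]
scene 1246 ((670.8595581054688, 221.44207763671875), (66.04856872558594, 129.45103454589844), 3.3893954753875732) z 54.16143258867926 jig [53.  89.4]
corners jig [[19.5, 153.9], [20.4, 24.4], [86.5, 24.9], [85.6, 154.3]]
top 119 ((642.1253662109375, 222.81381225585938), (11.407868385314941, 63.32596969604492), 0.48967882990837097) z 55.354372440306406 jig [24.4 92.3]
corners jig [[20.1, 124.1], [17.3, 60.9], [28.7, 60.4], [31.5, 123.6]]
```

View pics/t5.png

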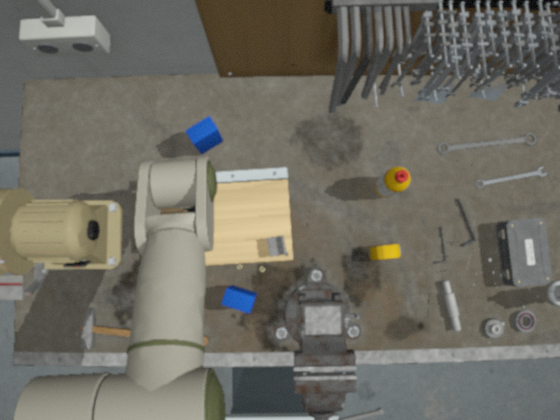

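The arm hides the block from above, at about (180,205). The V-block at (272,246) hasn't moved. I'll continue gently until it touches the left stop.

>>> {"api": "step_arm", "payload": {
  "plan": [
    {"offset": [0.2,0,0],"rot": [0,0,0],"gripper": 2},
    {"offset": [0.3,0,0],"rot": [0,0,0],"gripper": 2}
  ]
}}

```text
time_s: 10.85
eef_pos: [668.7, 163.9, 100.6]
ee_rot: [-0.0, 0.688, 0.725, -0.0]
force: [-0.0, -1.2, -0.3]
grip_width: 0.235
grip_force: 0.4
```

>>> {"api": "step_arm", "payload": {
  "plan": [
    {"offset": [0.1,0,0],"rot": [0,0,0],"gripper": 2},
    {"offset": [0.2,0,0],"rot": [0,0,0],"gripper": 2}
  ]
}}

```text
time_s: 11.05
eef_pos: [668.7, 166.0, 100.8]
ee_rot: [-0.0, 0.688, 0.725, -0.0]
force: [0.5, -0.8, -0.9]
grip_width: 0.229
grip_force: 0.4
```

>>> {"api": "step_arm", "payload": {
  "plan": [
    {"offset": [0.1,0,0],"rot": [0,0,0],"gripper": 2},
    {"offset": [0.1,0,0],"rot": [0,0,0],"gripper": 2}
  ]
}}

```text
time_s: 11.25
eef_pos: [668.6, 166.8, 100.8]
ee_rot: [0.0, 0.688, 0.725, -0.0]
force: [-0.3, -2.8, -0.7]
grip_width: 0.23
grip_force: 1.0
```

>>> {"api": "step_arm", "payload": {
  "plan": [
    {"offset": [0.1,0,0],"rot": [0,0,0],"gripper": 2},
    {"offset": [0.15,0,0],"rot": [0,0,0],"gripper": 2}
  ]
}}

```text
time_s: 11.45
eef_pos: [668.7, 167.1, 100.9]
ee_rot: [0.001, 0.688, 0.725, -0.001]
force: [-1.5, -11.0, 1.8]
grip_width: 0.234
grip_force: 5.3
```

>>> {"api": "step_arm", "payload": {
  "plan": [
    {"offset": [0.1,0,0],"rot": [0,0,0],"gripper": 2},
    {"offset": [0.1,0,0],"rot": [0,0,0],"gripper": 2}
  ]
}}

```text
time_s: 11.65
eef_pos: [668.7, 167.2, 100.9]
ee_rot: [0.001, 0.689, 0.725, -0.002]
force: [-2.0, -14.2, 1.7]
grip_width: 0.234
grip_force: 6.7
```

It is seated against the left stop at about 14 N. I'll retreat and go back to the near side for a final squaring press.

>>> {"api": "step_arm", "payload": {
  "plan": [
    {"offset": [-0.5,0,0],"rot": [0,0,0],"gripper": 2},
    {"offset": [-3,0,0],"rot": [0,0,0],"gripper": 2},
    {"offset": [-3,0,-4],"rot": [0,0,0],"gripper": 2},
    {"offset": [-3,0,-8],"rot": [0,0,0],"gripper": 2},
    {"offset": [-3,0,-8],"rot": [0,0,0],"gripper": 2}
  ]
}}

```text
time_s: 12.15
eef_pos: [672.0, 139.8, 187.6]
ee_rot: [0.004, 0.688, 0.725, 0.004]
force: [1.0, 0.0, 0.9]
grip_width: 0.237
grip_force: 0.0
```

```bash
python3 -c "
from h import *
blk('top');blk('scene');go(*j2w(-8,98),180,93)"
```

```text
top 349 ((651.5960083007812, 217.3628387451172), (27.916460037231445, 81.00851440429688), 3.5881235599517822) z 55.48328185495011 jig [33.6 86.3]
corners jig [[19.2, 126.7], [20.0, 45.7], [47.9, 46.0], [47.1, 127.0]]
scene 1154 ((671.27734375, 235.57064819335938), (68.07366943359375, 111.2281723022461), 3.007324695587158) z 54.20010420692292 jig [ 54.2 103.5]
corners jig [[20.1, 159.1], [20.1, 47.9], [88.2, 47.9], [88.2, 159.1]]
offset [ 9.01 -5.61  0.16] rot [  0.1   0.1 -90. ]
```

>>> {"api": "step_arm", "payload": {
  "plan": [
    {"offset": [9,-5.6,0],"rot": [0,0,-90],"gripper": 5},
    {"offset": [9,-5.6,0],"rot": [0,0,-90],"gripper": 5},
    {"offset": [9,-5.6,0],"rot": [0,0,-90],"gripper": 5},
    {"offset": [9,-5.6,0],"rot": [0,0,-90],"gripper": 5},
    {"offset": [9,-5.6,0],"rot": [0,0,-90],"gripper": 5},
    {"offset": [9,-5.6,0],"rot": [0,0,-90],"gripper": 5},
    {"offset": [9,-5.6,0],"rot": [0,0,-90],"gripper": 5},
    {"offset": [9,-5.6,0],"rot": [0,0,-90],"gripper": 5},
    {"offset": [9,-5.6,0],"rot": [0,0,-90],"gripper": 5},
    {"offset": [9,-5.6,0],"rot": [0,0,-90],"gripper": 5},
    {"offset": [9,-5.6,0],"rot": [0,0,-90],"gripper": 5},
    {"offset": [9,-5.6,0],"rot": [0,0,-90],"gripper": 5}
  ]
}}

```text
time_s: 13.45
eef_pos: [609.0, 226.6, 179.3]
ee_rot: [-0.001, -0.027, 1.0, -0.0]
force: [0.0, 0.4, -0.1]
grip_width: 0.584
grip_force: 0.0
```

```bash
python3 -c "
from h import *
s=sense();print(s['eef_pos'],w2j(*s['eef_pos'][:2]));blk('top');go(*j2w(-8,98),98,93)"
```

```text
[608.96191235 226.58981491 179.32132387] [-8.53287522 97.770382  ]
top 672 ((670.7073974609375, 211.58033752441406), (65.82633972167969, 69.28890228271484), 3.4346065521240234) z 55.3398354984765 jig [52.3 79.5]
corners jig [[19.2, 113.9], [19.7, 44.7], [85.5, 45.2], [85.0, 114.4]]
offset [-0.06  0.03  8.16] rot [ 0.  -0.1 -0.1]
```

>>> {"api": "step_arm", "payload": {
  "plan": [
    {"offset": [0,0,4],"rot": [0,0,0],"gripper": 5},
    {"offset": [0,0,7.5],"rot": [0,0,0],"gripper": 5},
    {"offset": [0,0,8.1],"rot": [0,0,0],"gripper": 5},
    {"offset": [-0.8,0,8.1],"rot": [0,0,0],"gripper": 5},
    {"offset": [-1.4,0,8.1],"rot": [0,0,0],"gripper": 5},
    {"offset": [-1.8,0,8.1],"rot": [0,0,0],"gripper": 5},
    {"offset": [-2.0,0,8.1],"rot": [0,0,0],"gripper": 5},
    {"offset": [-2.1,0,8.1],"rot": [0,0,0],"gripper": 5},
    {"offset": [-2.2,0,8.1],"rot": [0,0,0],"gripper": 5}
  ]
}}

```text
time_s: 14.4
eef_pos: [630.5, 227.7, 100.6]
ee_rot: [-0.002, -0.026, 1.0, -0.0]
force: [-15.2, -3.1, 9.7]
grip_width: 0.591
grip_force: 7.3
```

>>> {"api": "step_arm", "payload": {
  "plan": [
    {"offset": [-0.1,0,0],"rot": [0,0,0],"gripper": 5},
    {"offset": [-0.1,0,0],"rot": [0,0,0],"gripper": 5}
  ]
}}

```text
time_s: 14.6
eef_pos: [630.6, 227.7, 100.6]
ee_rot: [-0.003, -0.026, 1.0, -0.0]
force: [-16.4, -3.5, 12.0]
grip_width: 0.587
grip_force: 8.4
```

>>> {"api": "step_arm", "payload": {
  "plan": [
    {"offset": [0.5,0,0],"rot": [0,0,0],"gripper": 5},
    {"offset": [2.5,0,0],"rot": [0,0,0],"gripper": 5},
    {"offset": [3,0,-4],"rot": [0,0,0],"gripper": 5},
    {"offset": [4,0,-8],"rot": [0,0,0],"gripper": 5},
    {"offset": [7,0,-13],"rot": [0,0,0],"gripper": 5},
    {"offset": [11,0,-17],"rot": [0,0,0],"gripper": 5},
    {"offset": [15,0,-20],"rot": [0,0,0],"gripper": 5},
    {"offset": [19,0,-20],"rot": [0,0,0],"gripper": 5},
    {"offset": [20,0,-20],"rot": [0,0,0],"gripper": 5},
    {"offset": [20,0,-20],"rot": [0,0,0],"gripper": 5},
    {"offset": [20,0,-20],"rot": [0,0,0],"gripper": 5}
  ]
}}

```text
time_s: 15.7
eef_pos: [433.4, 217.2, 300.2]
ee_rot: [0.001, -0.026, 1.0, 0.0]
force: [0.5, -0.2, -0.4]
grip_width: 0.583
grip_force: 0.0
```

```bash
python3 -c "
from h import *
s=sense();print(s['eef_pos'],s['force']);c=blk('top');blk('scene');cv2.imwrite('pics/t6.png',cv2.resize(c['color'][150:290,120:310,::-1],None,fx=4,fy=4))"
```

```text
[433.37063413 217.17706224 300.15751307] [ 0.45638642 -0.23252738 -0.39952891]
top 1286 ((671.23486328125, 231.92979431152344), (65.674072265625, 109.94734954833984), 2.8791189193725586) z 55.362529621746624 jig [53.9 99.8]
corners jig [[21.2, 154.9], [21.0, 44.9], [86.7, 44.8], [86.9, 154.7]]
scene 1153 ((672.0902709960938, 235.40615844726562), (66.1169662475586, 112.32174682617188), 2.7035279273986816) z 54.09811172706612 jig [ 55.  103.3]
corners jig [[22.2, 159.6], [21.6, 47.3], [87.7, 46.9], [88.3, 159.3]]
```

View pics/t6.png

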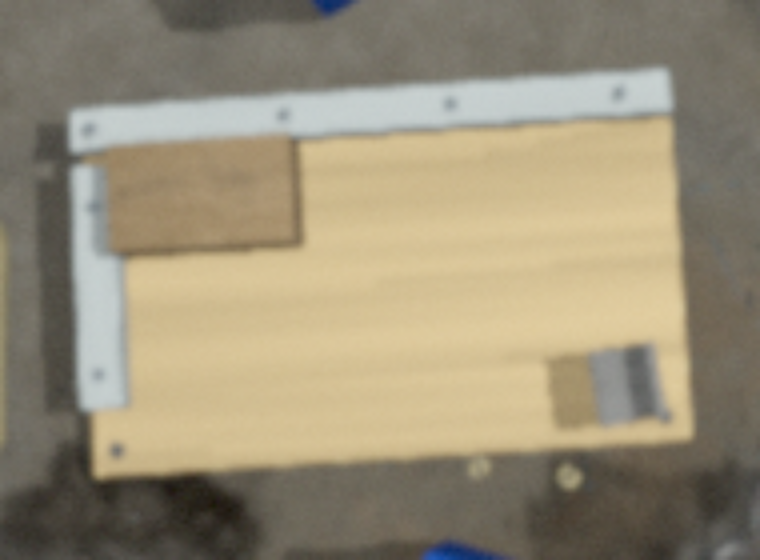

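The block lies flat in the corner, from about (105,145) to (300,245) in the crop, flush with the far strip and against the left strip. The V-block at (625,385) hasn't moved. I'll hand it in.

```bash
python3 -c "
from rig import *
print(finish_job())"
```

```text
the job is handed in; nothing more can be done
None
```

I tipped the packing block flat onto a broad face and pushed it into the jig corner, with one long side flush against the far stop and one end against the left stop. I then handed the job in at about 16 s; no verdict came back. The V-block, oil bottle and tape measure were never touched.

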